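# Load the spool winder: red spool, then spacer

## Robot

A 6-joint arm with a two-finger parallel gripper is mounted at the origin on the work surface. World frame = base frame: x ahead of the robot, y to its left, z up, the work surface at z = 0. Lengths are in m, angles in degrees, forces in N, time in s.
With the tool pointing down it reaches from about 0.225 to 0.725 m from the base axis. Payload 3.1 kg.
Tool frame: the origin (TCP) lies between the finger pads; the fingertips stand robot.tcp_to_tips ahead of it and the grasp point (between the pads) lies 8 mm behind it (robot.tcp_to_tips is the distance from the TCP to the fingertips, in m); x points along the fingers, y is the direction in which the jaws open and shut, and the axes are right-handed (so a half turn about x gives the same grasp; the last joint's range is limited). The gripper opens to 85 mm and grips with 20 to 120 N. Pads are 22 mm wide; open, the fingers measure 114 mm over their backs; the gripper's body (76 mm by 85 mm) begins 54 mm behind the grasp point. The pads swing forward as they close: fully open they stand 13 mm farther back than shut.
Start: joints at [-83.297, 2.75, 5.684, 92.934, 0, 82.678], TCP at [0.127, -0.509, 0.242] pointing down, gripper open.
Joint ranges: [-166.93, 166.93], [-56.73, 111.36], [-69.38, 81.34], [-121.58, 131.49], [-85.45, 84.26], [-180, 180]. Speed limits (degrees/s): [159.86, 159.86, 180, 180, 180, 180].

## Interface

Orientations are given as a 3x3 rotation matrix whose columns are the frame's x, y, z axes.
In Python, from plant import robot gives the robot as it stands. The module is installed in compiled form; this text tells all that it offers.
- The arm moves only by the tool send_rows, never from a script. Its argument "deltas" is a list of rows, each a list of 3 entries, a list of its own where there are three numbers: the closure, from 0 (fully open) to 1 (shut), then the shift along the tool's x, y, z in mm, then the turn about the tool's x in degrees. A call has exactly 8 rows; each row shifts and turns the commanded pose from where the row before left it, along the tool's axes as they then stand; what a row does not reach is not made up. A row lasts 1/8 s, in which the tool goes at most 62.5 mm and 10.7 degrees, less where a joint would pass 70% of its speed; a pose out of reach is approached as far as the arm can. A call is refused whole if a number of a shift passes 62.5 or a number of a turn 10.7, either way. A call with a gripper value outside its range is refused whole. The fingers move at their own pace and stop on an object; "force" is the grip in N (left out, the last holds). Time passes only in rows, so rows that do not move let the fingers close, or fill a call up. It gives the time, the measured TCP pose, the force and the opening at its end, in the units of the state.
- robot.observe(): the state, without advancing time (a new reading comes with each control period).
- robot.camera(name): name is "scene" or "top" or "wrist"; returns the picture (400x640x3 uint8, red, green, blue); there is no depth.
- robot.camera_params(name): a dict with "fov_y" (degrees; the focal length in pixels is half the picture's height over the tangent of half this angle, whatever the lens; pixels are square), "cx", "cy" (the principal point, pixels), "T" (4x4, takes a point from camera to world coordinates). Camera axes: x right, y up, looking along -z (the intrinsics and any distortion apply to the point x, -y, -z); pixel columns grow to the right and rows downward; lengths in m; the calibration is good to about 2 mm. The wrist camera is an equidistant fisheye: a pixel r from the principal point sees the ray r / f radians off the axis. A picture is of the moment at which its call begins: read the wrist's pose just before it. camera_params takes no time and is no camera call; for the wrist camera it gives the pose at the moment of the call.
- robot.sign_off(): hands the job in, once; it reports no verdict.
The state is a dict: "t": time; "joints": joint angles; "qd": joint speeds; "tau": joint torques, N m; "position": TCP position; "tool_rot": TCP orientation; "force": force on the tool from outside, world axes, zero at the start; "moment": the same for the moment, N m; "finger_gap": finger opening in m.
Only numpy, scipy, OpenCV 4.12 (cv2) and the standard library are available. Lean on these libraries where they do the work, as an engineer would, in place of code of your own. Each camera call takes 0.05 s, during which the arm holds its last target.

## Task

Get the bench winder ready for its retaining knob: lower the empty red spool over the upright spindle until it sits flat on the platen and let go of it, then lower the yellow spacer ring over the same spindle so that it lies flat on top of the spool. Lower them all the way, do not let them drop down the spindle, and leave the green spool where it is.

Things in the scene. Friction and masses are not known exactly. Their poses are not given: they have to be found in the camera images.
- seat (a point): Centre of the top of the winder's platen, on the spindle axis, 36 mm above the bench. The winder is fixed to the bench: a flat blue drive box (120 x 110 mm, 28 mm high, a 28 mm thick dark motor lying off one side, reaching 110 mm from the spindle) with a round bare-metal platen 74 mm across, and on it one upright steel spindle, 12 mm in diameter, rising 66 mm above the platen; its last 12 mm taper to a 4 mm wide tip. z points up along the spindle.
- red_spool_mid (a point): Centre (half-way up, on the axis) of the red spool: an empty loose plastic wire spool standing upright, red flanges 60 mm across and 5 mm thick at top and bottom, white hub 36 mm across, 36 mm high overall, with a through bore 24 mm wide along its axis z (up). About 45 g. It can be gripped across the flanges.
- spacer_mid (a point): Centre (half-way up, on the axis) of the spacer: a loose yellow plastic ring lying flat, 40 mm across, 18 mm high, with a through bore 24 mm wide along its axis z (up). About 40 g.
- green_spool_mid (a point): Centre of the green spool: the same spool but with green flanges, standing on the bench as a bystander. It stays where it is. (An orange star knob about 42 mm across with a brass top and a pair of orange-handled cutters also lie about and are not needed.)
Mind the look-alikes: they are no part of the job. Of the things that look like the part that bears seat, take the one that is farthest to the robot's right at the start.

How it is judged:
By the outcome, as a careful person would: the job done as asked, in the order asked, and still so for the second after the job is handed in, with the robot touching nothing.
It also fails if it takes over 64 s, if anything falls off the work surface, if the arm or the gripper's body presses on something with over 40 N, if the wrist force passes 120 N, or if a joint passes its speed limit or range.

## Working session

There is one attempt and no reset: what is moved stays moved. The work goes in short steps, Python scripts to look and compute and a tool call to move; the robot and the scene stay as the last step left them, time stands still between calls to the robot, and variables do not carry over. Pictures are saved under pics/ and viewed, and the job is handed in when it is done.

Besides the shell and the picture viewer there is one more tool, called after "Request:" by a JSON object that holds its "api" and its "payload". send_rows: Moves the arm, as the interface text tells. Its arguments: {"type":"object","properties":{"deltas":{"type":"array","items":{"type":"array"}},"force":{"type":"number"}},"required":["deltas"]}

```bash
mkdir -p pics
python3 - <<'E'
from plant import robot
import cv2
s=robot.observe()
for k in s: print(k,s[k])
print(robot.tcp_to_tips)
for n in ["scene","top","wrist"]:
    p=robot.camera_params(n); print(n,p)
    cv2.imwrite(f"pics/{n}0.png",robot.camera(n)[:,:,::-1])
E
```

```text
t 0.0
joints [-8.32964581e+01  2.79309102e+00  5.59102608e+00  9.29340535e+01
  7.89266511e-04  8.26786594e+01]
qd [ 0.07261384  0.00022463 -0.02335668 -0.00606027 -0.04135516 -0.07179579]
tau [ 6.41623446e-04 -3.38780308e+01  3.20016038e+01  2.02273065e-02
 -3.56824139e-04 -5.50840568e-06]
position [ 0.12716189 -0.50875751  0.24111021]
tool_rot [[-2.63640878e-04  2.42342928e-01 -9.70190618e-01]
 [ 2.36107895e-03 -9.70187797e-01 -2.42342865e-01]
 [-9.99997178e-01 -2.35458813e-03 -3.16409621e-04]]
force [-0.28442674  0.18596449 -0.72962971]
moment [0.01676811 0.00713601 0.00926691]
finger_gap 0.08546811841968889
0.011
scene {'fov_y': 52.76016936225833, 'cx': 322.3248541387517, 'cy': 205.71558687610985, 'T': array([[-0.64921587, -0.57250196,  0.50075969,  0.90552162],
       [ 0.76035659, -0.50529963,  0.40808105,  0.37300628],
       [ 0.01940649,  0.64568862,  0.76335417,  0.68128483],
       [ 0.        ,  0.        ,  0.        ,  1.        ]])}
top {'fov_y': 55.90892630672106, 'cx': 322.15301443017574, 'cy': 203.29564101713507, 'T': array([[-0.02437735,  0.99788011, -0.06034091,  0.45200816],
       [-0.99936557, -0.0258924 , -0.0244548 ,  0.02004823],
       [-0.02596533,  0.05970648,  0.99787822,  0.85270711],
       [ 0.        ,  0.        ,  0.        ,  1.        ]])}
wrist {'fov_y': 65.70646984690485, 'cx': 317.0572032506466, 'cy': 198.76529242281592, 'T': array([[ 0.2424917 ,  0.9317715 ,  0.27018446,  0.19559097],
       [-0.97015186,  0.23340599,  0.06577996, -0.49154188],
       [-0.00177078, -0.27807105,  0.96055888,  0.3726581 ],
       [ 0.        ,  0.        ,  0.        ,  1.        ]])}
```

View pics/scene0.png

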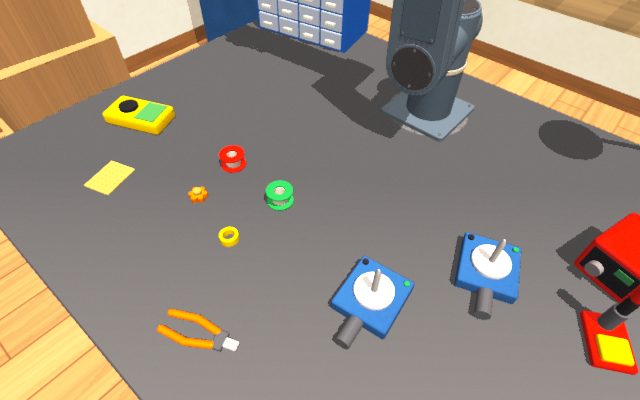

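View pics/top0.png

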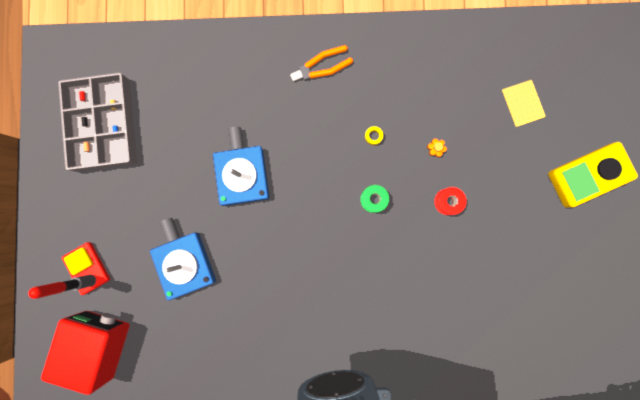

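View pics/wrist0.png

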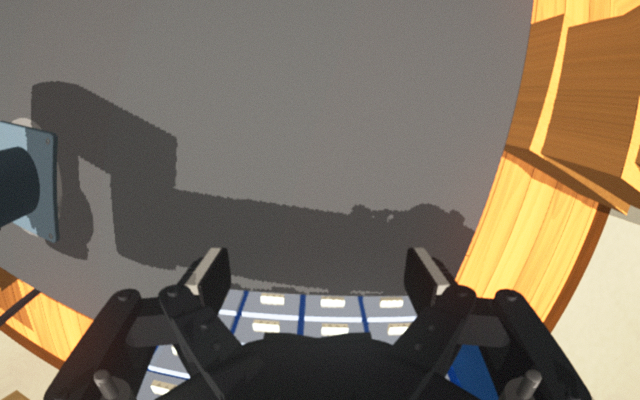

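Scene: two blue winders, at about (375,290) and (490,262) in the scene picture, and (239,175) and (179,267) in the top one. The top picture's columns run along -y (to the robot's right), so (239,175) lies farther right and is the one meant. The red spool is at top (451,201), the spacer at (374,135) and the green spool at (375,199). I'll enlarge these to confirm and measure.

```bash
cat > h.py <<'E'
import numpy as np, cv2
from plant import robot
def ray(n,u,v,p=None):
    p=p or robot.camera_params(n)
    f=200/np.tan(np.radians(p['fov_y']/2))
    x=(u-p['cx']);y=(v-p['cy'])
    if n=='wrist':
        r=np.hypot(x,y);th=r/f
        d=np.array([np.sin(th)*x/r,-np.sin(th)*y/r,-np.cos(th)])
    else: d=np.array([x/f,-y/f,-1.])
    d=p['T'][:3,:3]@d
    return p['T'][:3,3],d/np.linalg.norm(d)
def plane(n,u,v,z,p=None):
    o,d=ray(n,u,v,p); return o+d*(z-o[2])/d[2]
def proj(n,P,p=None):
    p=p or robot.camera_params(n)
    f=200/np.tan(np.radians(p['fov_y']/2))
    q=p['T'][:3,:3].T@(np.asarray(P)-p['T'][:3,3]); x,y,z=q[0],-q[1],-q[2]
    if n=='wrist':
        r=np.hypot(x,y);th=np.arctan2(r,z);return np.array([p['cx']+f*th*x/r,p['cy']+f*th*y/r])
    return np.array([p['cx']+f*x/z,p['cy']+f*y/z])
def crop(src,dst,u,v,w,h,k):
    im=cv2.imread(src);u=int(u);v=int(v);c=im[max(0,v-h):v+h,max(0,u-w):u+w]
    cv2.imwrite(dst,cv2.resize(c,None,fx=k,fy=k,interpolation=cv2.INTER_CUBIC))
E
python3 - <<'E'
import cv2,numpy as np
t=cv2.imread('pics/top0.png');s=cv2.imread('pics/scene0.png')
def c(im,u,v,w=40):return cv2.resize(im[v-w:v+w,u-w:u+w],(400,400),interpolation=cv2.INTER_CUBIC)
cv2.imwrite('pics/c1.png',np.hstack([c(t,239,175),c(s,375,290)]))
cv2.imwrite('pics/c2.png',np.hstack([c(t,451,201,20),c(t,374,135,20)]))
cv2.imwrite('pics/c3.png',np.hstack([c(s,232,158,20),c(s,229,237,20)]))
from h import *
for n,u,v,z in [('red',451,201,.036),('spacer',374,135,.018),('green',375,199,.036),('winder',239,175,.036),('w2',179,267,.036),('knob',438,148,.01)]: print(n,plane('top',u,v,z))
E
```

```text
red [ 0.49914531 -0.2375082   0.036     ]
spacer [ 0.65239767 -0.07914592  0.018     ]
green [ 0.50773978 -0.0745927   0.036     ]
winder [0.56830549 0.22099737 0.036     ]
w2 [0.37093748 0.35425663 0.036     ]
knob [ 0.62041508 -0.22212659  0.01      ]
```

View pics/c1.png

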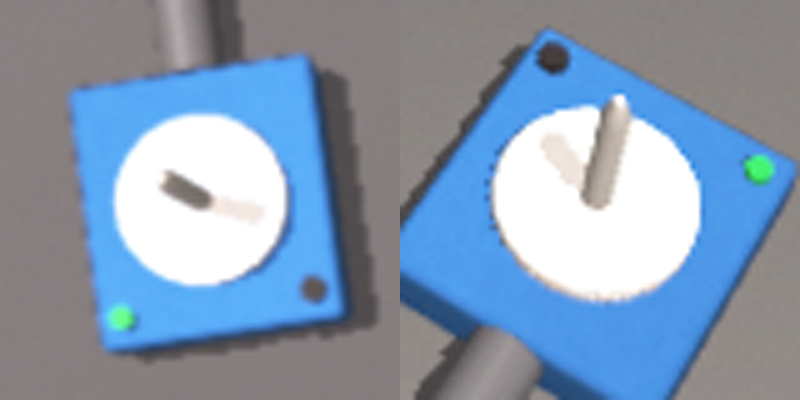

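View pics/c2.png

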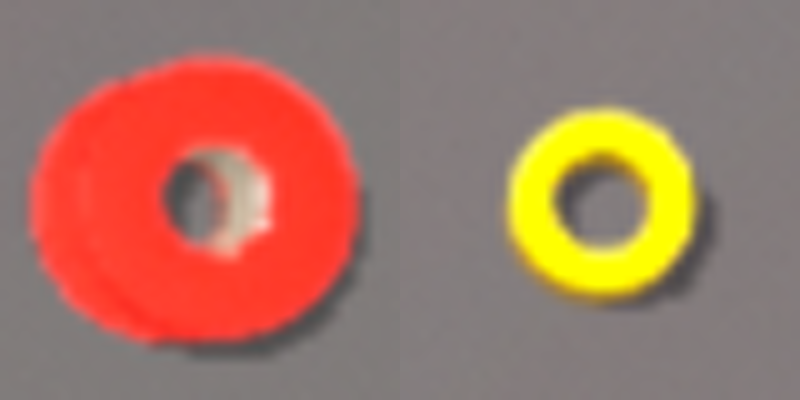

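View pics/c3.png

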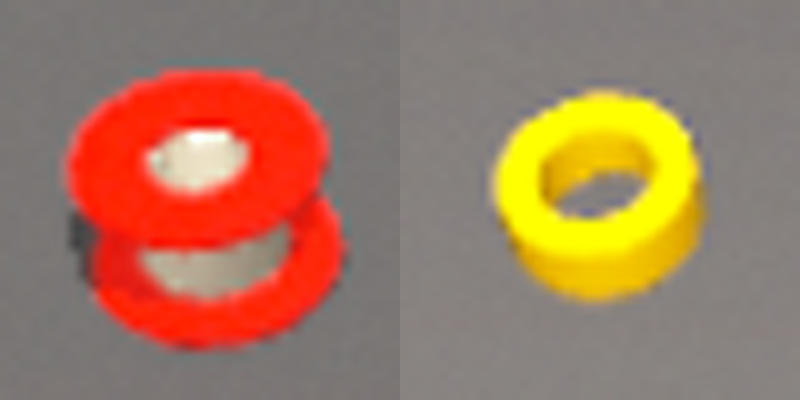

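Confirmed: the top (239,175) winder is the blue box with the platen and bare spindle, the one farther right. I'll fit the positions by projecting model outlines onto both pictures.

```bash
cat > fit.py <<'E'
from h import *
from scipy.optimize import least_squares
# pixel coords from crops: u=u0+(x+.5)/k-.5
def px(u0,v0,k,x,y): return np.array([u0+(x+.5)/k-.5,v0+(y+.5)/k-.5])
obs={'red_top':[('top',px(431,181,10,217,198),.036),('scene',px(212,138,10,197,160),.036)],
'spacer_top':[('top',px(354,115,10,602,202)-[40,0],.018),('scene',px(209,217,10,596-400,173),.018)],
'platen':[('top',px(199,135,5,202,200),.036),('scene',px(335,250,5,597-400,204),.036)],
'tip':[('top',px(199,135,5,165,181),.102),('scene',px(335,250,5,619-400,98),.102)]}
for k,l in obs.items():
    A=np.zeros((3,3));b=np.zeros(3)
    for n,q,z in l:
        o,d=ray(n,*q);M=np.eye(3)-np.outer(d,d);A+=M;b+=M@o
        print(k,n,q.round(1),plane(n,*q,z).round(4))
    P=np.linalg.solve(A,b);print('   tri',P.round(4))
E
python3 fit.py
cat > ov.py <<'E'
from h import *
def circ(im,n,c,r,z,col,k,u0,v0):
    a=np.linspace(0,2*np.pi,73)
    pts=np.array([proj(n,[c[0]+r*np.cos(t),c[1]+r*np.sin(t),z]) for t in a])
    pts=((pts-[u0,v0]+.5)*k-.5).round().astype(int)
    cv2.polylines(im,[pts.reshape(-1,1,2)],False,col,1)
def view(n,src,c,zc,specs,w=25,k=16):
    im=cv2.imread(src);q=proj(n,[c[0],c[1],zc]).astype(int);u0,v0=q[0]-w,q[1]-w
    im=cv2.resize(im[v0:v0+2*w,u0:u0+2*w],None,fx=k,fy=k,interpolation=cv2.INTER_CUBIC)
    for r,z,col in specs: circ(im,n,c,r,z,col,k,u0,v0)
    return cv2.resize(im,(400,400),interpolation=cv2.INTER_AREA)
E
```

```text
red_top top [452.2 200.4] [ 0.5005 -0.2402  0.036 ]
red_top scene [231.2 153.6] [ 0.5017 -0.2355  0.036 ]
   tri [ 0.4998 -0.2405  0.032 ]
spacer_top top [373.8 134.8] [ 0.653  -0.0786  0.018 ]
spacer_top scene [228.2 233.8] [ 0.6532 -0.0761  0.018 ]
   tri [ 0.6529 -0.0782  0.0159]
platen top [239.  174.6] [0.5692 0.221  0.036 ]
platen scene [374.  290.4] [0.5717 0.2258 0.036 ]
   tri [0.5694 0.2235 0.03  ]
tip top [231.6 170.8] [0.5679 0.2197 0.102 ]
tip scene [378.4 269.2] [0.569  0.2233 0.102 ]
   tri [0.5678 0.2216 0.0986]
```

```bash
cat > plan.py <<'E'
import sys
from h import *
def plan(target,turn,n,R=None,p=None):
    s=robot.observe();R=s['tool_rot'] if R is None else R;p=s['position'] if p is None else p
    # ideal vertical tool frame
    yaw=np.arctan2(R[1,1],R[0,1]);d=np.asarray(target)-p
    print('yaw',np.degrees(yaw),'d',d.round(4))
    for i in range(n):
        c,s_=np.cos(yaw),np.sin(yaw);y=np.array([c,s_,0]);x=np.array([0,0,-1.]);z=np.cross(x,y)
        print((1000*np.array([x@d,y@d,z@d])/n).round(1),turn/n)
        yaw-=np.radians(turn/n)
if __name__=='__main__':
    a=[float(v) for v in sys.argv[1:]];plan(a[:3],a[3],int(a[4]))
E
python3 plan.py .501 -.239 .2 -58 8
```

```text
yaw -75.97641892850135 d [ 0.3738  0.2699 -0.0414]
[  5.2 -21.4 -53.5] -7.25
[  5.2 -14.5 -55.8] -7.25
[  5.2  -7.3 -57.2] -7.25
[  5.2  -0.1 -57.6] -7.25
[  5.2   7.2 -57.2] -7.25
[  5.2  14.4 -55.8] -7.25
[  5.2  21.3 -53.6] -7.25
[  5.2  27.9 -50.4] -7.25
```

Request:
{"api": "send_rows", "payload": {"deltas": [[0,[5,-21.4,-53.5],-7.25],[0,[5,-14.5,-55.8],-7.25],[0,[5,-7.3,-57.2],-7.25],[0,[5,0,-57.6],-7.25],[0,[5,7.2,-57.2],-7.25],[0,[5,14.4,-55.8],-7.25],[0,[5,21.3,-53.6],-7.25],[0,[5,27.9,-50.4],-7.25]], "force": 40}}

```text
t: 1.15
position: [0.5024, -0.2381, 0.2018]
tool_rot: [[-0.0, 0.953, -0.304], [-0.0, -0.304, -0.953], [-1.0, -0.0, 0.0]]
force: [0.2, -0.9, -0.4]
finger_gap: 0.0855
```

Run:
```python
from h import *
s=robot.observe();print(s['joints'].round(2),s['position'].round(4),s['tool_rot'].round(4),s['t'])
p=robot.camera_params('wrist');print(p['T'].round(4))
im=robot.camera('wrist')[:,:,::-1];cv2.imwrite('pics/w1.png',im)
print(proj('wrist',[.501,-.239,.036],p))
```

```text
[-3.226e+01  7.050e+00  5.660e+00  8.862e+01 -1.000e-02  7.547e+01] [ 0.5024 -0.2381  0.2018] [[-3.000e-04  9.525e-01 -3.045e-01]
 [-1.000e-04 -3.045e-01 -9.525e-01]
 [-1.000e+00 -2.000e-04  2.000e-04]] 1.15
[[ 9.525e-01  2.923e-01  8.480e-02  5.237e-01]
 [-3.044e-01  9.147e-01  2.658e-01 -1.703e-01]
 [ 2.000e-04 -2.790e-01  9.603e-01  3.332e-01]
 [ 0.000e+00  0.000e+00  0.000e+00  1.000e+00]]
[316.30933995 185.191362  ]
```

View pics/w1.png

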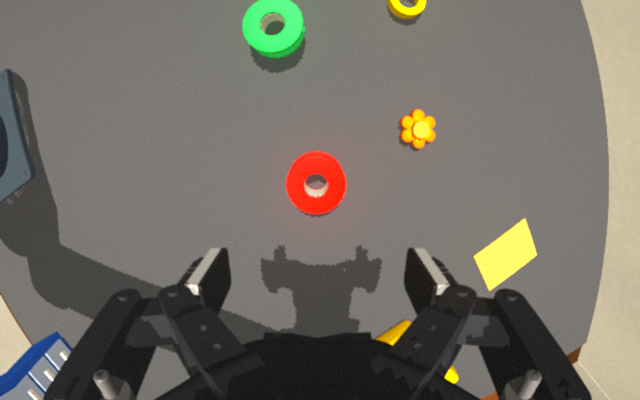

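The red spool's top centre sits at (316,184) in the wrist picture and was predicted at (316,185), so the estimate holds to about 1 mm. Next I go down and grip across both flanges.

Request:
{"api": "send_rows", "payload": {"deltas": [[0,[40,-1,1.3],0],[0,[45,0,0],0],[0,[45,0,0],0],[0,[35,0,0],0],[0,[17,0,0],0],[0,[10.5,0,0],0],[0,[0,0,0],0],[0,[0,0,0],0]]}}

```text
t: 2.2
position: [0.501, -0.2412, 0.0115]
tool_rot: [[0.003, 0.951, -0.309], [-0.002, -0.309, -0.951], [-1.0, 0.003, 0.001]]
force: [1.2, 0.4, -0.8]
finger_gap: 0.0854
```

Run:
```python
from h import *
s=robot.observe();print(s['position'].round(4),s['t'])
cv2.imwrite('pics/w2.png',robot.camera('wrist')[:,:,::-1])
```

```text
[ 0.501  -0.2412  0.0115] 2.2
```

View pics/w2.png

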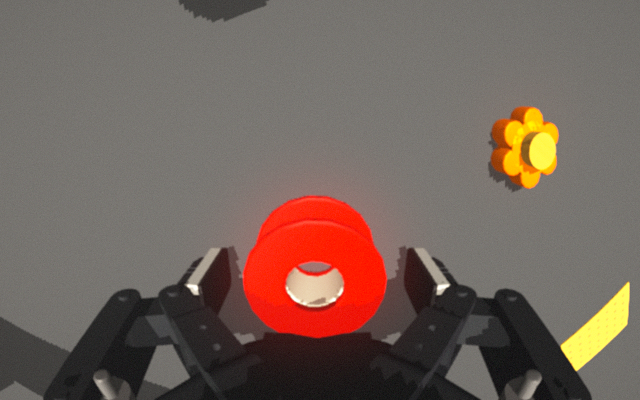

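Run:
```python
from h import *
s=robot.observe();print(s['position'].round(4),s['qd'].round(2))
p=robot.camera_params('wrist')
for q in [(315,281),(315,285)]:print(plane('wrist',*q,.036))
R=s['tool_rot']
for q in [(315,283)]:
  print('in tool',R.T@(plane('wrist',*q,.036)-s['position']))
```

```text
[ 0.501  -0.2412  0.0116] [ 0.01 -0.09 -0.13 -0.08 -0.09  0.07]
[ 0.50164486 -0.23536403  0.036     ]
[ 0.50104936 -0.237182    0.036     ]
in tool [-0.02442686 -0.00114134 -0.00480088]
```

Request:
{"api": "send_rows", "payload": {"deltas": [[0,[2,-1,-3.5],0],[0,[0,0,0],0],[0.2,[0,0,0],0],[1,[0,0,0],0],[1,[0,0,0],0],[1,[0,0,0],0],[1,[0,0,0],0],[1,[0,0,0],0]], "force": 40}}

```text
t: 3.25
position: [0.5003, -0.2371, 0.0083]
tool_rot: [[0.001, 0.951, -0.309], [-0.001, -0.309, -0.951], [-1.0, 0.001, 0.0]]
force: [0.5, -0.1, 3.7]
finger_gap: 0.0594
```

Run:
```python
from h import *
s=robot.observe();print(s['position'].round(4),s['force'],s['t'])
cv2.imwrite('pics/w3.png',robot.camera('wrist')[:,:,::-1])
```

```text
[ 0.5003 -0.2371  0.0083] [ 0.47362521 -0.10013518  3.73841334] 3.25
```

View pics/w3.png

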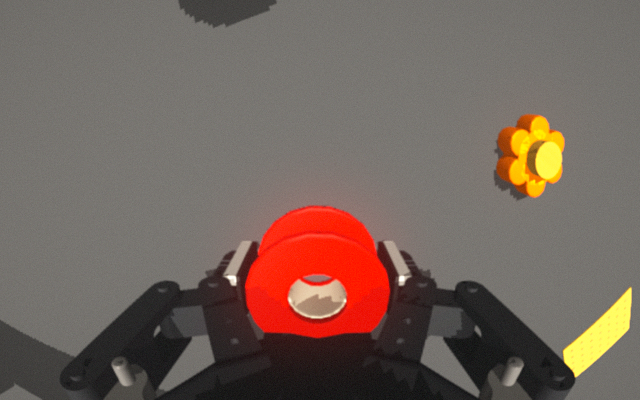

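Run:
```python
from h import *
s=robot.observe();R=s['tool_rot']
for q in [(317.5,294),(317.5,298)]:
  P=plane('wrist',*q,.036);print(P,'in tool',R.T@(P-s['position']))
crop('pics/w3.png','pics/w3c.png',318,290,80,60,5)
```

```text
[ 0.50064077 -0.23543409  0.036     ] in tool [-0.02772335 -0.00014232 -0.00164559]
[ 0.50003826 -0.23729631  0.036     ] in tool [-0.0277228  -0.00014068  0.00031168]
```

View pics/w3c.png

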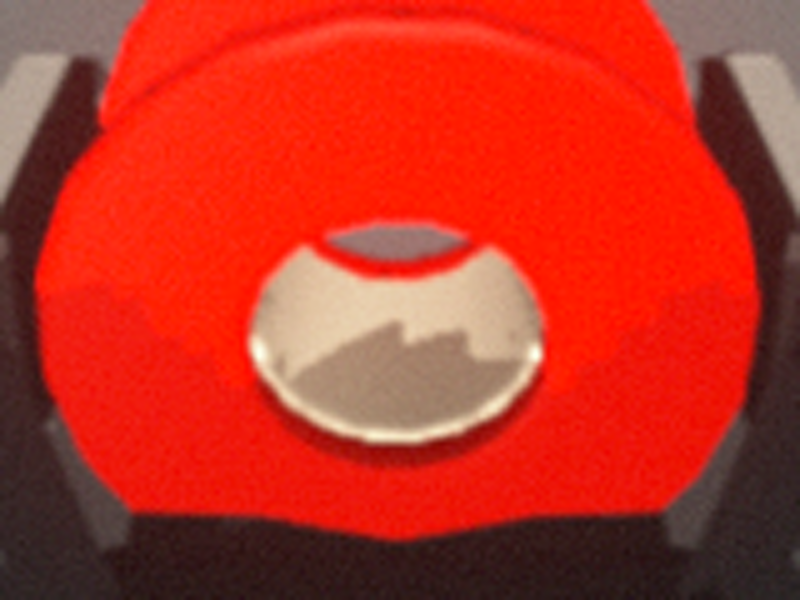

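Request:
{"api": "send_rows", "payload": {"deltas": [[1,[-3,0,0],0],[1,[-10,0,0],0],[1,[-25,0,0],0],[1,[-35,0,0],0],[1,[-35,0,0],0],[1,[-30,0,0],0],[1,[-10,0,0],0],[1,[0,0,0],0]]}}

```text
t: 4.3
position: [0.5001, -0.2369, 0.1561]
tool_rot: [[0.001, 0.951, -0.309], [-0.0, -0.309, -0.951], [-1.0, 0.001, 0.0]]
force: [0.2, -0.5, -0.7]
finger_gap: 0.0596
```

The spool is held centred, with the bore centre at about (317,297) and less than 1 mm from the TCP axis. Now I carry it to above the spindle.

Request:
{"api": "send_rows", "payload": {"deltas": [[1,[0,-6.7,-40],0],[1,[0,-10,-60],0],[1,[0,-10.2,-61],0],[1,[0,-10.2,-61],0],[1,[0,-10.2,-61],0],[1,[0,-10.2,-61],0],[1,[0,-10,-60],0],[1,[0,-8.7,-54],0]]}}

```text
t: 5.3
position: [0.5675, 0.2243, 0.1532]
tool_rot: [[-0.004, 0.951, -0.308], [-0.001, -0.308, -0.951], [-1.0, -0.003, 0.002]]
force: [0.6, 0.4, 0.1]
finger_gap: 0.0597
```

Run:
```python
from h import *
s=robot.observe();print(s['joints'].round(2),s['position'].round(4),s['tool_rot'].round(4),s['t'])
for n in ['scene','top','wrist']: cv2.imwrite(f'pics/{n}4.png',robot.camera(n)[:,:,::-1])
a=cv2.imread('pics/scene4.png');b=cv2.imread('pics/top4.png')
A=cv2.resize(a[190:330,300:440],(400,400),interpolation=cv2.INTER_CUBIC)
B=cv2.resize(b[105:245,170:310],(400,400),interpolation=cv2.INTER_CUBIC)
cv2.imwrite('pics/st4.png',np.hstack([A,B]))
print(robot.observe()['position'])
```

```text
[ 1.5280e+01  1.5610e+01  9.9800e+00  8.4600e+01 -1.0000e-02  1.2321e+02] [0.5675 0.2243 0.1532] [[-0.0037  0.9514 -0.3079]
 [-0.0011 -0.3079 -0.9514]
 [-1.     -0.0032  0.0022]] 5.3
[0.56713036 0.22470326 0.15272541]
```

View pics/st4.png

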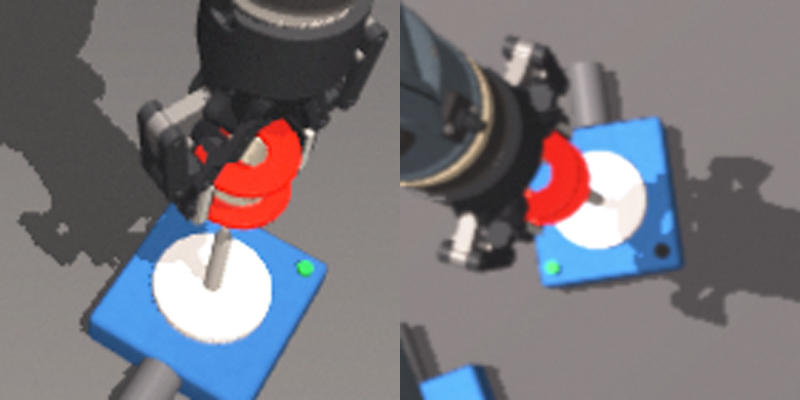

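View pics/wrist4.png

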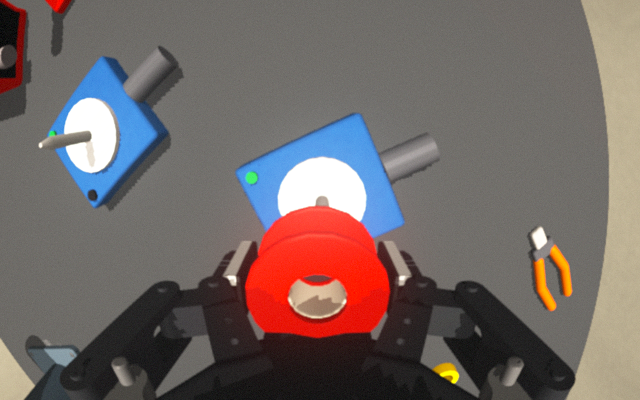

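Run:
```python
from ov import *
p=robot.camera_params('wrist');w=cv2.imread('pics/wrist4.png')
a=np.linspace(0,2*np.pi,361)
def ext(c):
    q=np.array([proj('wrist',[c[0]+.037*np.cos(t),c[1]+.037*np.sin(t),.036],p) for t in a])
    return q[:,0].min().round(1),q[:,0].max().round(1),q[:,1].min().round(1)
for c in [(.569,.222),(.570,.224),(.568,.220)]: print(c,ext(c))
cv2.imwrite('pics/w4c.png',cv2.resize(w[145:225,262:382],None,fx=6,fy=6,interpolation=cv2.INTER_CUBIC))
s=robot.observe();P=s['position']
b=P-[0,0,.0083]
for n in ['scene','top']:
    qs=[proj(n,b+[0,0,.036]),proj(n,b),proj(n,[*b[:2],.102])];print(n,[q.round(1) for q in qs])
tc=P[:2];z=b[2]
im=view('scene','pics/scene4.png',tc,.13,[(.03,z+.036,(255,255,0)),(.03,z,(255,255,0)),(.012,z+.036,(0,255,0))],w=30,k=20)
wi=view('scene','pics/scene4.png',(.569,.222),.06,[(.037,.036,(0,0,255)),(.006,.036,(0,0,255)),(.002,.102,(0,0,255))],w=30,k=20)
cv2.imwrite('pics/ov4.png',np.hstack([im,wi]))
```

```text
(0.569, 0.222) (np.float64(276.9), np.float64(365.0), np.float64(155.6))
(0.57, 0.224) (np.float64(277.2), np.float64(365.5), np.float64(152.9))
(0.568, 0.22) (np.float64(276.6), np.float64(364.5), np.float64(158.3))
scene [array([386.3, 241.8]), array([383.2, 254.9]), array([379.7, 268.9])]
top [array([217.4, 165. ]), array([223.1, 168. ]), array([229.1, 171.2])]
```

View pics/w4c.png

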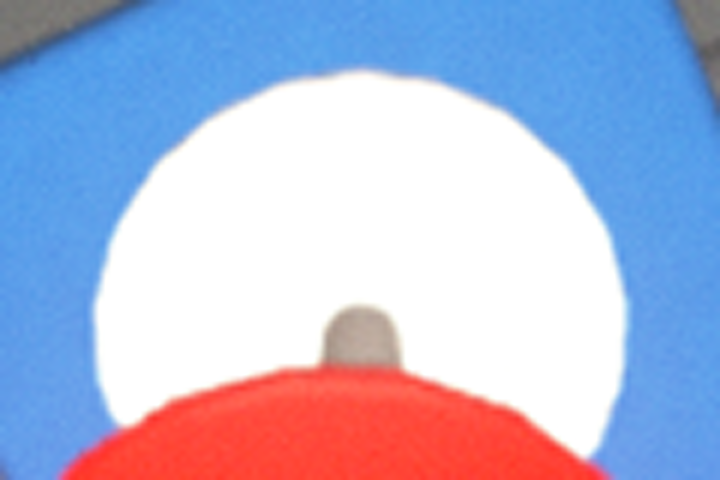

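View pics/ov4.png

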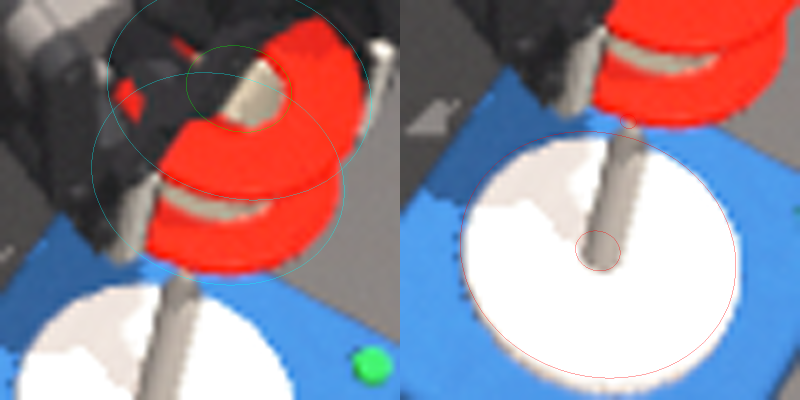

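Platen edges in the wrist picture are at u 277.8 and 366.5, v 156.6. Combined with the scene overlay, this says the spool needs about +3 mm in x and -3 mm in y. I'll correct and lower to just above the tip.

Request:
{"api": "send_rows", "payload": {"deltas": [[1,[8,3.8,1.9],0],[1,[12,0,0],0],[1,[10,0,0],0],[1,[4,0,0],0],[1,[0,0,0],0],[1,[0,0,0],0],[1,[0,0,0],0],[1,[0,0,0],0]]}}

```text
t: 6.45
position: [0.572, 0.2196, 0.1223]
tool_rot: [[0.001, 0.951, -0.308], [0.0, -0.308, -0.951], [-1.0, 0.001, -0.0]]
force: [-0.6, 0.4, -0.6]
finger_gap: 0.0595
```

Run:
```python
from ov import *
s=robot.observe();P=s['position'];print(P.round(4),s['tool_rot'].round(4),s['t'])
p=robot.camera_params('wrist')
for n in ['scene','top','wrist']: cv2.imwrite(f'pics/{n}5.png',robot.camera(n)[:,:,::-1])
w=cv2.imread('pics/wrist5.png');a=cv2.imread('pics/scene5.png');b=cv2.imread('pics/top5.png')
cv2.imwrite('pics/w5c.png',cv2.resize(w[120:330,220:420],(800,600)[::-1] if 0 else (571,600),interpolation=cv2.INTER_CUBIC))
A=cv2.resize(a[225:315,330:420],(400,400),interpolation=cv2.INTER_CUBIC)
B=cv2.resize(b[130:220,190:280],(400,400),interpolation=cv2.INTER_CUBIC)
cv2.imwrite('pics/st5.png',np.hstack([A,B]))
aa=np.linspace(0,2*np.pi,361)
for c in [(.5697,.221),(.569,.222)]:
    q=np.array([proj('wrist',[c[0]+.037*np.cos(t),c[1]+.037*np.sin(t),.036],p) for t in aa]);print(q.min(0),q.max(0))
```

```text
[0.572  0.2196 0.1223] [[ 8.000e-04  9.513e-01 -3.084e-01]
 [ 2.000e-04 -3.084e-01 -9.513e-01]
 [-1.000e+00  7.000e-04 -4.000e-04]] 6.45
[264.10810368 158.49300377] [363.53203618 253.28685139]
[262.77458151 157.47212766] [362.2809726  252.44301937]
```

View pics/st5.png

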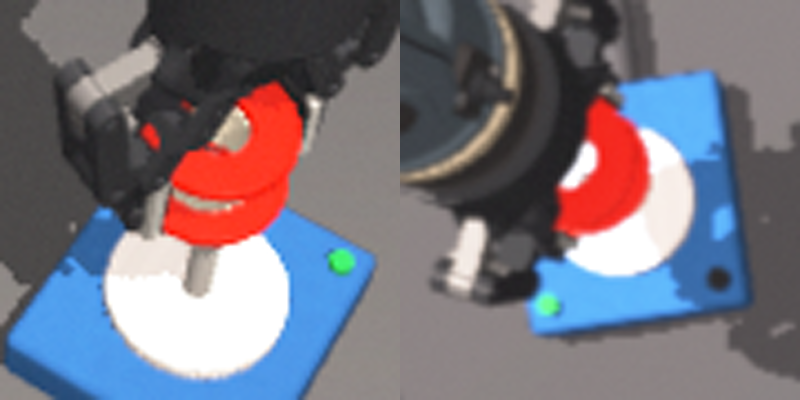

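View pics/w5c.png

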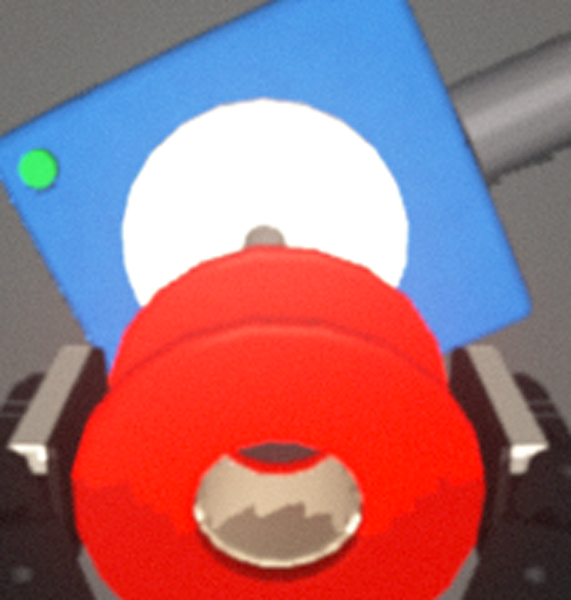

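Run:
```python
from ov import *
s=robot.observe();P=s['position'];print(P.round(4),s['joints'].round(3))
aa=np.linspace(0,2*np.pi,361)
for c in [(.572,.2196),(.5697,.2225),(.574,.223)]:
    q=np.array([proj('scene',[c[0]+.03*np.cos(t),c[1]+.03*np.sin(t),.114],) for t in aa]);print('flange',c,q.min(0),q.max(0))
for c in [(.569,.222),(.571,.2255)]:
    q=np.array([proj('scene',[c[0]+.037*np.cos(t),c[1]+.037*np.sin(t),.036],) for t in aa]);print('platen',c,q.min(0),q.max(0))
    q=np.array([proj('top',[c[0]+.037*np.cos(t),c[1]+.037*np.sin(t),.036],) for t in aa]);print('platen top',c,q.min(0),q.max(0))
```

```text
[0.5718 0.2195 0.122 ] [ 14.728  16.087   7.004  80.902   0.    122.694]
flange (0.572, 0.2196) [358.14990679 250.01464498] [394.73512843 281.40172939]
flange (0.5697, 0.2225) [360.3997311  250.10457603] [396.99516698 281.49862261]
flange (0.574, 0.223) [359.06439475 251.86908114] [395.78579266 283.48525534]
platen (0.569, 0.222) [352.53227423 270.22491007] [393.8958347  307.24057049]
platen top (0.569, 0.222) [221.80120502 157.98791524] [255.32161369 191.49776024]
platen (0.571, 0.2255) [353.39654835 272.0143075 ] [394.90324918 309.28188482]
platen top (0.571, 0.2255) [220.21214556 157.1334939 ] [253.7206306  190.63040391]
```

Request:
{"api": "send_rows", "payload": {"deltas": [[1,[0,-2.5,-4.5],0],[1,[0,0,0],0],[1,[4,0,0],0],[1,[5,0,0],0],[1,[5,0,0],0],[1,[5,0,0],0],[1,[0,0,0],0],[1,[0,0,0],0]]}}

```text
t: 7.6
position: [0.5708, 0.2244, 0.1028]
tool_rot: [[0.0, 0.951, -0.309], [0.0, -0.309, -0.951], [-1.0, 0.0, -0.0]]
force: [0.1, 0.4, -0.5]
finger_gap: 0.0592
```

Run:
```python
from ov import *
s=robot.observe();P=s['position'];print(P.round(4),s['force'].round(2),s['moment'].round(3),s['t'])
p=robot.camera_params('wrist')
for n in ['scene','wrist']: cv2.imwrite(f'pics/{n}6.png',robot.camera(n)[:,:,::-1])
w=cv2.imread('pics/wrist6.png');a=cv2.imread('pics/scene6.png')
A=cv2.resize(a[225:315,330:420],(400,400),interpolation=cv2.INTER_CUBIC)
B=cv2.resize(w[130:330,220:420],(400,400),interpolation=cv2.INTER_CUBIC)
cv2.imwrite('pics/st6.png',np.hstack([A,B]))
```

```text
[0.5708 0.2244 0.1028] [ 0.07  0.44 -0.51] [ 0.011 -0.017 -0.039] 7.6
```

View pics/st6.png

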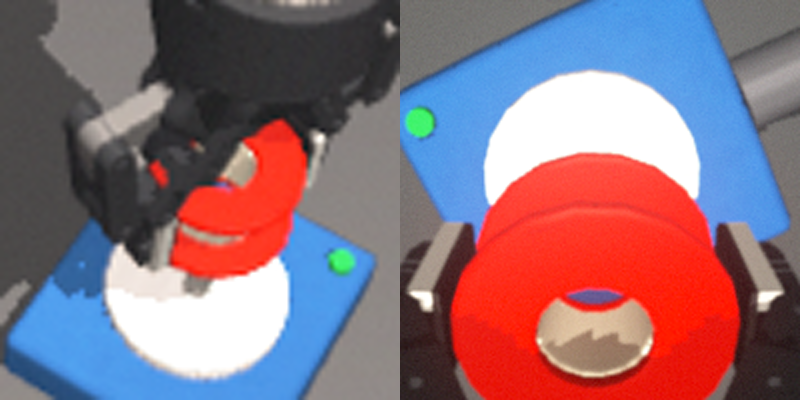

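Run:
```python
from ov import *
p=robot.camera_params('wrist');aa=np.linspace(0,2*np.pi,361)
for c in [(.5708,.2244),(.5697,.2225),(.571,.226)]:
    q=np.array([proj('wrist',[c[0]+.037*np.cos(t),c[1]+.037*np.sin(t),.036],p) for t in aa]);print(c,q.min(0).round(1),q.max(0).round(1))
```

```text
(0.5708, 0.2244) [263.3 164.2] [371.  265.9]
(0.5697, 0.2225) [262.8 167.4] [370.2 268.4]
(0.571, 0.226) [262.7 161.8] [370.7 264. ]
```

The wrist view gives platen edges at 262.5, 369.5 and 165, against 263, 371 and 164 predicted for a perfectly aligned tool. Alignment is within about 1 mm, with no contact force, so I lower on.

Request:
{"api": "send_rows", "payload": {"deltas": [[1,[5,-0.5,0],0],[1,[8,0,0],0],[1,[8,0,0],0],[1,[8,0,0],0],[1,[8,0,0],0],[1,[7,0,0],0],[1,[5,0,0],0],[1,[0,0,0],0]]}}

```text
t: 8.7
position: [0.5699, 0.2245, 0.0532]
tool_rot: [[-0.001, 0.951, -0.309], [-0.0, -0.309, -0.951], [-1.0, -0.001, 0.001]]
force: [-0.2, -0.2, -0.7]
finger_gap: 0.0595
```

Run:
```python
from ov import *
s=robot.observe();P=s['position'];print(P.round(4),s['force'].round(2),s['moment'].round(3),s['t'])
for n in ['scene','wrist']: cv2.imwrite(f'pics/{n}7.png',robot.camera(n)[:,:,::-1])
w=cv2.imread('pics/wrist7.png');a=cv2.imread('pics/scene7.png')
A=cv2.resize(a[225:315,330:420],(400,400),interpolation=cv2.INTER_CUBIC)
B=cv2.resize(w[170:370,220:420],(400,400),interpolation=cv2.INTER_CUBIC)
cv2.imwrite('pics/st7.png',np.hstack([A,B]))
```

```text
[0.5699 0.2245 0.0532] [-0.17 -0.22 -0.72] [-0.018 -0.005  0.011] 8.7
```

View pics/st7.png

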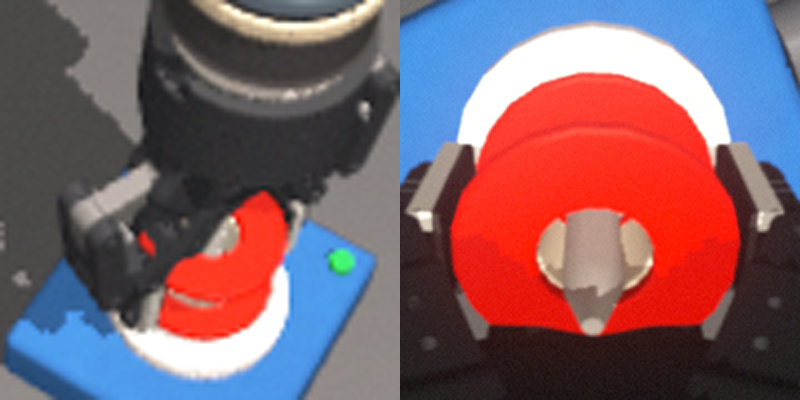

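The spindle tip shows through the bore at about (316,333) in the wrist picture, centred. About 9 mm remain.

Request:
{"api": "send_rows", "payload": {"deltas": [[1,[2,0,0],0],[1,[2,0,0],0],[1,[2,0,0],0],[1,[1,0,0],0],[1,[1,0,0],0],[1,[0.5,0,0],0],[1,[0,0,0],0],[1,[0,0,0],0]]}}

```text
t: 9.8
position: [0.5704, 0.2246, 0.0454]
tool_rot: [[0.0, 0.951, -0.309], [0.0, -0.309, -0.951], [-1.0, 0.0, -0.0]]
force: [-0.3, 0.5, -0.2]
finger_gap: 0.0591
```

Request:
{"api": "send_rows", "payload": {"deltas": [[1,[0.5,0,0],0],[1,[0,0,0],0],[1,[0.5,0,0],0],[1,[0,0,0],0],[1,[0.5,0,0],0],[1,[0,0,0],0],[1,[0,0,0],0],[1,[0,0,0],0]]}}

```text
t: 10.8
position: [0.5703, 0.2246, 0.0443]
tool_rot: [[0.0, 0.951, -0.309], [0.0, -0.309, -0.951], [-1.0, 0.0, -0.0]]
force: [-2.7, -1.2, 4.6]
finger_gap: 0.0595
```

Request:
{"api": "send_rows", "payload": {"deltas": [[1,[0.4,0,0],0],[1,[0,0,0],0],[0.6,[0,0,0],0],[0,[0,0,0],0],[0,[0,0,0],0],[0,[0,0,0],0],[0,[0,0,0],0],[0,[0,0,0],0]]}}

```text
t: 11.8
position: [0.5703, 0.2246, 0.0433]
tool_rot: [[-0.0, 0.951, -0.309], [-0.0, -0.309, -0.951], [-1.0, -0.0, 0.0]]
force: [-0.1, 0.2, -0.2]
finger_gap: 0.0854
```

Run:
```python
from ov import *
s=robot.observe();P=s['position'];print(P.round(4),s['force'].round(2),s['t'])
for n in ['scene','wrist']: cv2.imwrite(f'pics/{n}8.png',robot.camera(n)[:,:,::-1])
w=cv2.imread('pics/wrist8.png');a=cv2.imread('pics/scene8.png')
A=cv2.resize(a[225:315,330:420],(400,400),interpolation=cv2.INTER_CUBIC)
B=cv2.resize(w[170:370,220:420],(400,400),interpolation=cv2.INTER_CUBIC)
cv2.imwrite('pics/st8.png',np.hstack([A,B]))
```

```text
[0.5703 0.2246 0.0433] [-0.11  0.2  -0.19] 11.8
```

View pics/st8.png

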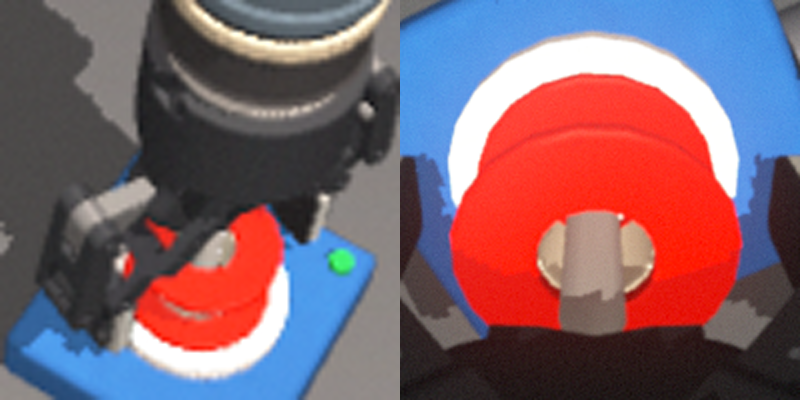

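The red spool is released and sits inside the platen, with even white around it and the spindle through the bore at about (316,300). Now I rise straight up and go to the spacer.

Request:
{"api": "send_rows", "payload": {"deltas": [[0,[-5,0,0],0],[0,[-10,0,0],0],[0,[-20,0,0],0],[0,[-30,0,0],0],[0,[-35,0,0],0],[0,[-20,0,0],0],[0,[0,0,0],0],[0,[0,0,0],0]]}}

```text
t: 12.9
position: [0.57, 0.2245, 0.1628]
tool_rot: [[-0.001, 0.951, -0.309], [-0.0, -0.309, -0.951], [-1.0, -0.001, 0.0]]
force: [0.3, -0.0, -0.0]
finger_gap: 0.0853
```

Request:
{"api": "send_rows", "payload": {"deltas": [[0,[0,18.6,28.5],0],[0,[0,30,45],0],[0,[0,33,50],0],[0,[0,33,50],0],[0,[0,33,50],0],[0,[0,24.2,37.8],0],[0,[0,0,0],0],[0,[0,0,0],0]]}}

```text
t: 13.9
position: [0.6521, -0.0766, 0.1617]
tool_rot: [[-0.003, 0.951, -0.309], [0.001, -0.309, -0.951], [-1.0, -0.003, -0.0]]
force: [-0.6, -0.5, 0.4]
finger_gap: 0.0855
```

Run:
```python
from ov import *
s=robot.observe();P=s['position'];print(P.round(4),s['joints'].round(1),s['t'])
p=robot.camera_params('wrist')
for n in ['scene','wrist']: cv2.imwrite(f'pics/{n}9.png',robot.camera(n)[:,:,::-1])
a=cv2.imread('pics/scene9.png')
A=cv2.resize(a[225:315,330:420],(500,500),interpolation=cv2.INTER_CUBIC);cv2.imwrite('pics/s9c.png',A)
print(proj('wrist',[.653,-.077,.018],p))
```

```text
[ 0.6521 -0.0766  0.1617] [-12.6  22.7  19.9  87.3   0.   95.4] 13.9
[318.84482115 189.75493373]
```

View pics/s9c.png

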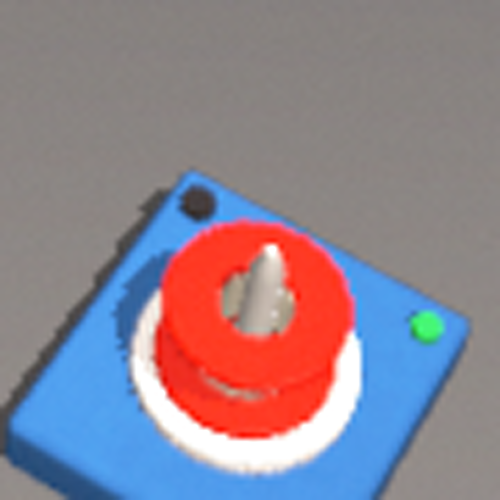

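View pics/wrist9.png

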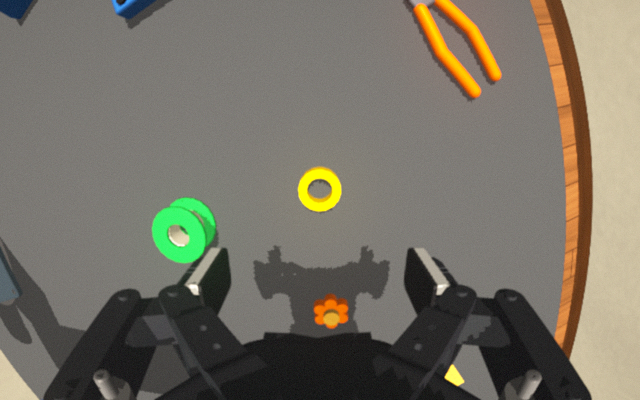

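The scene picture shows the red spool flat on the platen with the spindle clear. The spacer's top centre is at (320,189), predicted (319,190). Going down.

Request:
{"api": "send_rows", "payload": {"deltas": [[0,[25,1.5,-0.5],0],[0,[40,0,0],0],[0,[40,0,0],0],[0,[25,0,0],0],[0,[12,0,0],0],[0,[6,0,0],0],[0,[0,0,0],0],[0,[0,0,0],0]]}}

```text
t: 15.0
position: [0.6558, -0.0771, 0.0171]
tool_rot: [[0.003, 0.951, -0.309], [-0.001, -0.309, -0.951], [-1.0, 0.003, -0.0]]
force: [0.2, 0.3, 1.1]
finger_gap: 0.0855
```

Run:
```python
from ov import *
s=robot.observe();P=s['position'];print(P.round(4),s['t'])
p=robot.camera_params('wrist')
cv2.imwrite('pics/w10.png',robot.camera('wrist')[:,:,::-1])
print(proj('wrist',[*P[:2],.018],p))
R=s['tool_rot']
for q in [(318,285),(318,290)]: print(q,R.T@(plane('wrist',*q,.018,p)-P))
```

```text
[ 0.6558 -0.0771  0.0171] 15.0
[317.66933721 265.6571911 ]
(318, 285) [-0.00090551  0.00017614  0.01095192]
(318, 290) [-0.00090635  0.00018074  0.01392061]
```

View pics/w10.png

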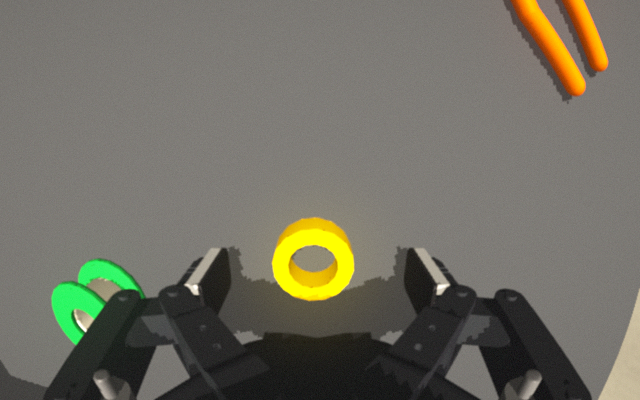

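Request:
{"api": "send_rows", "payload": {"deltas": [[0,[2,-1.8,0],0],[0,[2.5,0,0],0],[0,[0,0,0],0],[0,[0,0,0],0],[0.3,[0,0,0],0],[0.3,[0,0,0],0],[0.3,[0,0,0],0],[0.3,[0,0,0],0]]}}

```text
t: 16.05
position: [0.653, -0.0764, 0.0109]
tool_rot: [[0.0, 0.951, -0.309], [0.0, -0.309, -0.951], [-1.0, 0.0, -0.0]]
force: [0.3, 0.1, -0.2]
finger_gap: 0.0598
```

Request:
{"api": "send_rows", "payload": {"deltas": [[0.3,[-0.8,0,0],0],[1,[0,0,0],0],[1,[0,0,0],0],[1,[0,0,0],0],[1,[0,0,0],0],[1,[0,0,0],0],[1,[0,0,0],0],[1,[0,0,0],0]], "force": 40}}

```text
t: 17.05
position: [0.6534, -0.0765, 0.0122]
tool_rot: [[0.001, 0.951, -0.309], [-0.0, -0.309, -0.951], [-1.0, 0.001, -0.0]]
force: [0.2, -1.0, 4.6]
finger_gap: 0.0383
```

Run:
```python
from ov import *
s=robot.observe();P=s['position'];print(P.round(4),s['force'].round(2),s['t'])
p=robot.camera_params('wrist')
cv2.imwrite('pics/w11.png',robot.camera('wrist')[:,:,::-1])
print(proj('wrist',[*P[:2],.018],p))
crop('pics/w11.png','pics/w11c.png',317,270,80,60,5)
```

```text
[ 0.6534 -0.0765  0.0122] [ 0.18 -0.96  4.64] 17.05
[317.72231122 270.74799576]
```

View pics/w11c.png

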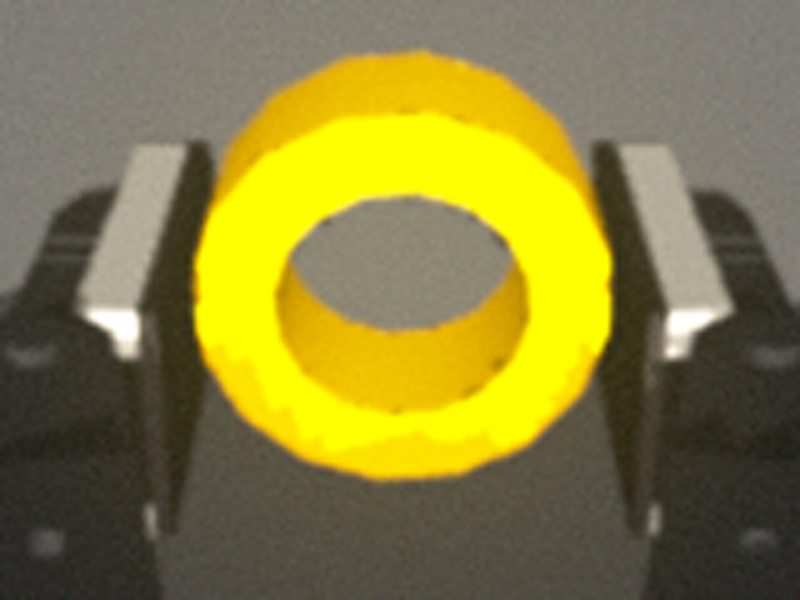

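The ring is gripped centred, with its bore at about (317,270) as predicted. Lifting.

Request:
{"api": "send_rows", "payload": {"deltas": [[1,[-3,0,0],0],[1,[-10,0,0],0],[1,[-25,0,0],0],[1,[-35,0,0],0],[1,[-35,0,0],0],[1,[-30,0,0],0],[1,[-10,0,0],0],[1,[0,0,0],0]]}}

```text
t: 18.1
position: [0.6532, -0.0764, 0.1601]
tool_rot: [[0.001, 0.951, -0.309], [-0.0, -0.309, -0.951], [-1.0, 0.001, -0.0]]
force: [-0.3, 0.1, -0.8]
finger_gap: 0.0386
```

Request:
{"api": "send_rows", "payload": {"deltas": [[1,[0,-18.6,-28.5],0],[1,[0,-30,-45],0],[1,[0,-33,-50],0],[1,[0,-33,-50],0],[1,[0,-33,-50],0],[1,[0,-24.2,-37.8],0],[1,[0,0,0],0],[1,[0,0,0],0]]}}

```text
t: 19.1
position: [0.5693, 0.2248, 0.1578]
tool_rot: [[-0.003, 0.951, -0.308], [-0.001, -0.308, -0.951], [-1.0, -0.002, 0.002]]
force: [-0.4, -0.5, -0.4]
finger_gap: 0.0382
```

```bash
cat > look.py <<'E'
import sys
from ov import *
k=sys.argv[1];v0=int(sys.argv[2])
s=robot.observe();P=s['position'];print(P.round(4),s['force'].round(2),s['tool_rot'][2].round(4),s['t'])
p=robot.camera_params('wrist')
for n in ['scene','wrist']: cv2.imwrite(f'pics/{n}{k}.png',robot.camera(n)[:,:,::-1])
w=cv2.imread(f'pics/wrist{k}.png');a=cv2.imread(f'pics/scene{k}.png')
A=cv2.resize(a[225:315,330:420],(400,400),interpolation=cv2.INTER_CUBIC)
B=cv2.resize(w[v0:v0+200,220:420],(400,400),interpolation=cv2.INTER_CUBIC)
cv2.imwrite(f'pics/st{k}.png',np.hstack([A,B]))
for c in [(.570,.2242)]:
  aa=np.linspace(0,2*np.pi,361)
  for r,z in [(.037,.036),(.03,.072)]:
    q=np.array([proj('wrist',[c[0]+r*np.cos(t),c[1]+r*np.sin(t),z],p) for t in aa])
    print(c,r,q.min(0).round(1),q.max(0).round(1))
  print('tip',proj('wrist',[*c,.102],p),'ring top',proj('wrist',[P[0],P[1],P[2]+.0058],p))
E
python3 look.py 12 130
```

```text
[0.5693 0.2248 0.1578] [-0.37 -0.48 -0.37] [-1.     -0.0024  0.0023] 19.1
(0.57, 0.2242) 0.037 [275.4 152.7] [362.  236.2]
(0.57, 0.2242) 0.03 [278.4 169.3] [359.3 246.3]
tip [319.01450752 223.91066165] ring top [317.6145333  270.68117089]
```

View pics/st12.png

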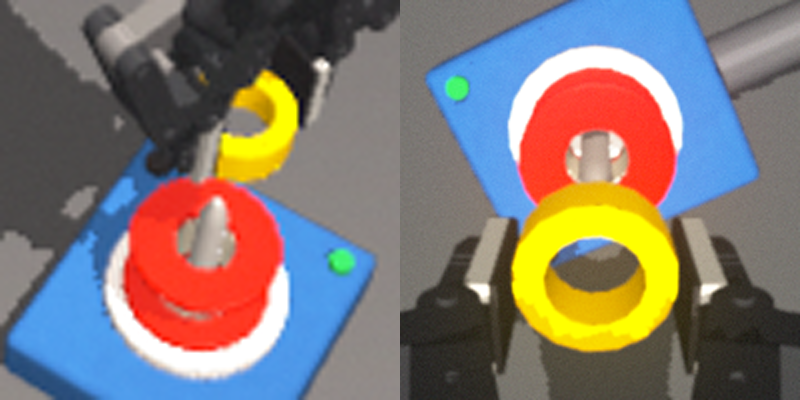

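Platen edges at 274.5, 361.5 and 152.5 match the prediction (275, 362, 153), so the ring is aligned within about 1 mm. Lowering to just above the tip.

Request:
{"api": "send_rows", "payload": {"deltas": [[1,[8,0.5,0],0],[1,[12,0,0],0],[1,[10,0,0],0],[1,[4,0,0],0],[1,[0,0,0],0],[1,[0,0,0],0],[1,[0,0,0],0],[1,[0,0,0],0]]}}

```text
t: 20.2
position: [0.5709, 0.2252, 0.1262]
tool_rot: [[0.001, 0.951, -0.308], [0.0, -0.308, -0.951], [-1.0, 0.001, -0.0]]
force: [-0.1, -0.5, -1.3]
finger_gap: 0.0383
```

```bash
python3 look.py 13 130
```

```text
[0.5709 0.2252 0.1262] [-0.14 -0.45 -1.25] [-1.e+00  7.e-04 -4.e-04] 20.2
(0.57, 0.2242) 0.037 [267.8 160.2] [365.4 253.2]
(0.57, 0.2242) 0.03 [270.1 180.6] [363.  267.3]
tip [316.53755755 245.91557598] ring top [317.69556456 270.67510875]
```

View pics/st13.png

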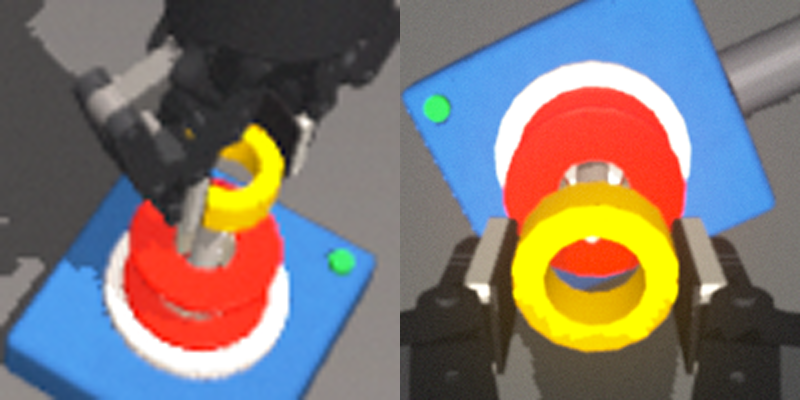

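The spindle tip is visible inside the ring's bore at about (316,248), so I make a 1.5 mm correction and go on down.

Request:
{"api": "send_rows", "payload": {"deltas": [[1,[0,-0.5,1.5],0],[1,[0,0,0],0],[1,[5,0,0],0],[1,[8,0,0],0],[1,[8,0,0],0],[1,[7,0,0],0],[1,[4,0,0],0],[1,[0,0,0],0]]}}

```text
t: 21.3
position: [0.5694, 0.2236, 0.0931]
tool_rot: [[-0.001, 0.951, -0.309], [-0.0, -0.309, -0.951], [-1.0, -0.001, 0.001]]
force: [-0.3, -0.2, 0.0]
finger_gap: 0.0384
```

```bash
python3 look.py 14 150
```

```text
[0.5694 0.2236 0.0931] [-0.27 -0.18  0.04] [-1.e+00 -8.e-04  6.e-04] 21.3
(0.57, 0.2242) 0.037 [261.7 165.5] [374.6 271.5]
(0.57, 0.2242) 0.03 [263.3 191.4] [373.4 291.5]
tip [318.67126203 272.70244435] ring top [317.73356482 270.74687885]
```

View pics/st14.png

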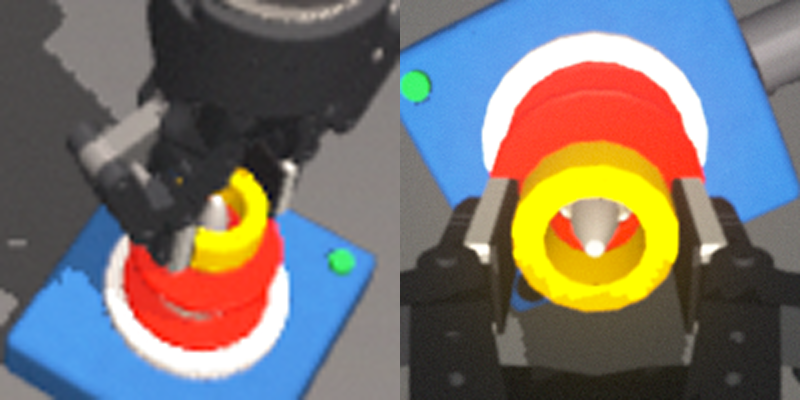

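The spindle tip at about (317,274) is centred in the ring, with about 9 mm to go.

Request:
{"api": "send_rows", "payload": {"deltas": [[1,[2,0,0],0],[1,[2,0,0],0],[1,[2,0,0],0],[1,[1,0,0],0],[1,[0.5,0,0],0],[1,[0,0,0],0],[1,[0,0,0],0],[1,[0,0,0],0]]}}

```text
t: 22.4
position: [0.5698, 0.2238, 0.0863]
tool_rot: [[0.0, 0.951, -0.309], [0.0, -0.309, -0.951], [-1.0, 0.0, -0.0]]
force: [0.5, 0.8, -1.1]
finger_gap: 0.0385
```

Request:
{"api": "send_rows", "payload": {"deltas": [[1,[0.5,0,0],0],[1,[0,0,0],0],[1,[0,0,0],0],[1,[0,0,0],0],[1,[0,0,0],0],[1,[0,0,0],0],[1,[0,0,0],0],[1,[0,0,0],0]]}}

```text
t: 23.4
position: [0.5697, 0.2238, 0.0857]
tool_rot: [[0.0, 0.951, -0.309], [0.0, -0.309, -0.951], [-1.0, 0.0, -0.0]]
force: [0.3, 0.3, 0.2]
finger_gap: 0.0384
```

Request:
{"api": "send_rows", "payload": {"deltas": [[1,[0.5,0,0],0],[1,[0,0,0],0],[1,[0.5,0,0],0],[1,[0,0,0],0],[1,[0.4,0,0],0],[1,[0,0,0],0],[1,[0,0,0],0],[1,[0,0,0],0]]}}

```text
t: 24.4
position: [0.5697, 0.2238, 0.0843]
tool_rot: [[0.0, 0.951, -0.309], [0.0, -0.309, -0.951], [-1.0, 0.0, -0.0]]
force: [-0.9, -0.3, 0.9]
finger_gap: 0.0384
```

Request:
{"api": "send_rows", "payload": {"deltas": [[1,[0.5,0,0],0],[1,[0,0,0],0],[1,[0,0,0],0],[1,[0,0,0],0],[1,[0,0,0],0],[1,[0,0,0],0],[1,[0,0,0],0],[1,[0,0,0],0]]}}

```text
t: 25.4
position: [0.5698, 0.2238, 0.0842]
tool_rot: [[0.0, 0.951, -0.309], [0.0, -0.309, -0.951], [-1.0, 0.0, -0.0]]
force: [-1.6, -0.5, 4.5]
finger_gap: 0.0386
```

Contact at 4.5 N, at the expected height (0.0842 m). Next I release.

Request:
{"api": "send_rows", "payload": {"deltas": [[1,[0.3,0,0],0],[1,[0,0,0],0],[0.6,[0,0,0],0],[0.3,[0,0,0],0],[0.1,[0,0,0],0],[0,[0,0,0],0],[0,[0,0,0],0],[0,[0,0,0],0]]}}

```text
t: 26.4
position: [0.5697, 0.2237, 0.0834]
tool_rot: [[-0.0, 0.951, -0.309], [-0.0, -0.309, -0.951], [-1.0, -0.0, 0.0]]
force: [0.2, -0.5, -0.4]
finger_gap: 0.0854
```

```bash
python3 look.py 15 150
```

```text
[0.5697 0.2237 0.0834] [ 0.19 -0.52 -0.41] [-1.e+00 -1.e-04  1.e-04] 26.4
(0.57, 0.2242) 0.037 [258.6 168.7] [376.8 279. ]
(0.57, 0.2242) 0.03 [259.8 196.9] [376.  301.3]
tip [318.12939448 284.34816785] ring top [317.69954671 270.72116487]
```

View pics/st15.png

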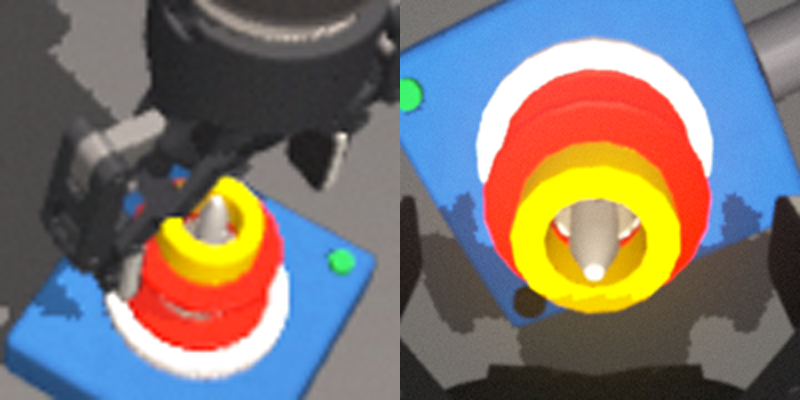

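The ring is free and lies on the spool. Withdrawing straight up, then a last look.

Request:
{"api": "send_rows", "payload": {"deltas": [[0,[-5,0,0],0],[0,[-10,0,0],0],[0,[-25,0,0],0],[0,[-35,0,0],0],[0,[-25,0,0],0],[0,[0,0,0],0],[0,[0,0,0],0],[0,[0,0,0],0]]}}

```text
t: 27.5
position: [0.5688, 0.2235, 0.1816]
tool_rot: [[-0.003, 0.951, -0.309], [-0.001, -0.309, -0.951], [-1.0, -0.003, 0.002]]
force: [0.3, -0.0, 0.2]
finger_gap: 0.0854
```

Request:
{"api": "send_rows", "payload": {"deltas": [[0,[0,20,30],0],[0,[0,20,30],0],[0,[0,20,30],0],[0,[0,10,15],0],[0,[0,0,0],0],[0,[0,0,0],0],[0,[0,0,0],0],[0,[0,0,0],0]]}}

```text
t: 28.5
position: [0.6037, 0.1033, 0.1836]
tool_rot: [[0.0, 0.952, -0.307], [0.0, -0.307, -0.952], [-1.0, 0.0, -0.0]]
force: [-0.7, 0.8, -0.1]
finger_gap: 0.0856
```

Run:
```python
from ov import *
for n in ['scene','top']: cv2.imwrite(f'pics/{n}16.png',robot.camera(n)[:,:,::-1])
c=(.571,.2245)
A=view('scene','pics/scene16.png',c,.06,[(.02,.09,(255,0,0)),(.03,.072,(255,255,0))],w=28,k=16)
B=cv2.resize(cv2.imread('pics/scene16.png')[238:308,340:410],(400,400),interpolation=cv2.INTER_CUBIC)
cv2.imwrite('pics/f16.png',np.hstack([A,B]))
s=robot.observe();print(s['position'].round(3),s['t'])
a=cv2.imread('pics/top0.png');b=cv2.imread('pics/top16.png')
print('green diff',np.abs(a[180:220,355:395].astype(int)-b[180:220,355:395]).mean())
```

```text
[0.604 0.103 0.184] 28.6
green diff 26.895416666666666
```

View pics/f16.png

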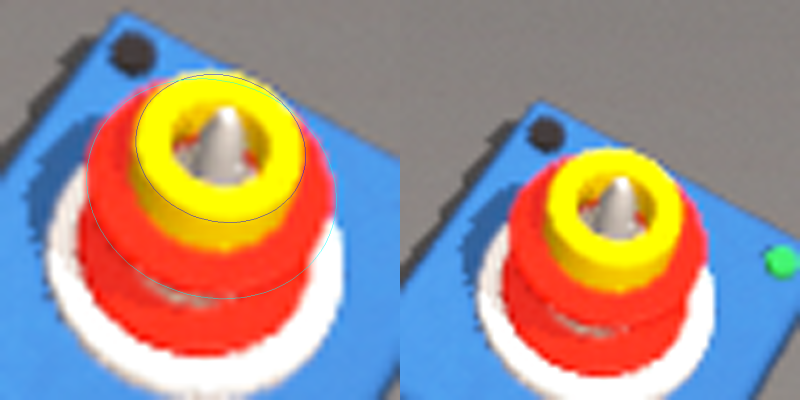

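View pics/top16.png

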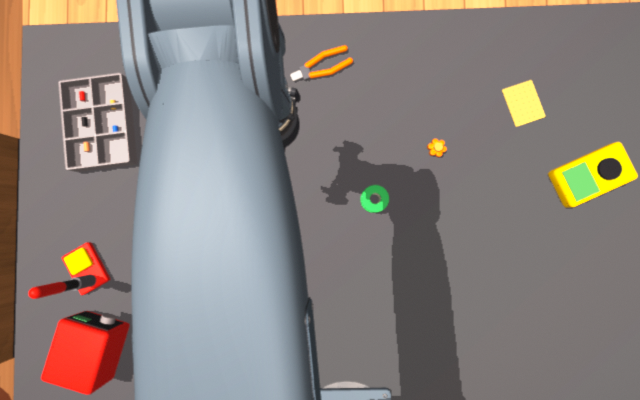

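The final scene picture shows the ring at about (377,272), flat on the red spool, and the predicted outlines at spool top and ring top match. The green spool is still at (375,199) in the top picture. The high pixel difference there is only the arm's shadow. Handing in.

```bash
python3 -c "
from plant import robot
print(robot.observe()['qd'].round(2)); print(robot.sign_off())"
```

```text
[-0.25  0.03  0.   -0.07 -0.02  0.02]
the job is handed in; nothing more can be done
None
```

The red spool is on the right-hand winder's spindle, flat on the platen, and the yellow ring lies flat on top of it. I lowered both under grip until they touched, at about 4.5 N each, then let go. I handed in at about 28.6 s of the 64 s allowed, with the gripper clear of everything.

**Last checks:** Model outlines at the spool-top and ring-top heights match the final scene picture. The green spool is still at pixel (375,199) in the top picture.

**Checks that failed or disagreed:**
- **Camera agreement:** The scene and top cameras differed by up to 5 mm on positions. I settled alignment with the wrist camera near the spindle.
- **Arm position:** The measured pose was off the command by 2–3 mm after fast moves and needed small corrections.
- **Green spool image difference:** The raw pixel check was high (27), because the arm's shadow fell beside the spool.

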